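# Sort two roller gears and prove the right one on the gear tester

## Robot

A 6-joint arm with a two-finger parallel gripper is mounted at the origin on a cart in front of the work surface, level with it; the furniture and walls round the work are solid. World frame = base frame: x ahead of the robot, y to its left, z up, the work surface at z = 0. Lengths are in m, angles in degrees, forces in N, time in s.
With the tool pointing down it reaches from about 0.4 to 0.825 m from the base axis. Payload 7 kg.
Tool frame: the origin (TCP) lies at the very end of the fingers, on their centre line; the grasp point (between the pads) lies 19 mm behind it; z points along the fingers, y is the line along which they close (so a half turn about z gives the same grasp; the last joint's range is limited). The gripper opens to 88 mm and grips with 3 to 60 N. Pads are 19 mm wide; open, the fingers measure 130 mm over their backs; the gripper's body (78 mm by 193 mm) begins 47 mm behind the grasp point.
Start: joints at [-55.858, 20.546, 0.682, 0, -70.136, -16.507], TCP at [0.204, -0.643, 0.188] pointing down, gripper open.
Joint ranges: [-176.03, 176.03], [-82.01, 121.73], [-58.28, 71.71], [-173.87, 95.51], [-174.79, -0.11], [-173.66, 173.66]. Speed limits (degrees/s): [136.94, 136.94, 172.46, 180, 180, 180].

## Interface

Orientations are given as [roll, pitch, yaw] about the fixed x, y, z axes, in that order (R = Rz(yaw) Ry(pitch) Rx(roll)).
In Python, from plant import get_state, imaging, r, finder gives the robot as it stands.
- The arm moves only by the shell command python3 -m handwheel 'ROWS' [FORCE]. ROWS is JSON, a list of rows, each a list of 5 numbers: the closure, from 0 (fully open) to 1 (shut), then the shift along the world's x, y, z in cm, then the turn about the world's z in degrees. A call has 1 to 8 rows; each row is the pose to reach, as a shift and turn from the pose commanded when the call began; what a row does not reach only later rows make up. A row lasts 1/8 s, in which the tool goes at most 62.5 mm and 10.7 degrees, less where a joint would pass 70% of its speed; a pose out of reach is approached as far as the arm can. A call with a gripper value outside its range is refused whole. The fingers move at their own pace and stop on an object; FORCE is the grip in N (left out, the last holds). Time passes only in rows, so rows that repeat a pose let the fingers close. It gives the time, the measured TCP pose, the force, the opening and the grip force at its end, in the units of the state.
- get_state(): the state, without advancing time (a new reading comes with each control period).
- imaging.capture(name): name is "scene" or "top"; returns (picture, depth): 420x560x3 uint8, red, green, blue; 420x560 float32, m along the optical axis (not along the pixel's ray), 0 where there is no reading.
- imaging.get_calibration(name): a dict with "fx", "fy", "cx", "cy" (pixels), "rvec" (rotation vector, rad) and "tvec" (3), from world to camera coordinates, as OpenCV has them. Camera axes: x right, y down, z forward; pixel columns grow to the right and rows downward; lengths in m; the calibration is good to about 2 mm. A picture is of the moment at which its call begins. get_calibration takes no time and is no camera call.
- r.close_job(): hands the job in; it is judged then, once.
Trained networks look in the newest picture that a camera, given by its name, has taken for a name from the list of things; names that differ only in an ending like _2 or _b are one class to them, and where a whole thing is asked for, a point or a joint stands for the part that bears it (a point fixed in the world has none). Each returns a list of dicts, best first, with "p" (0 to 1); they miss things now and then, are a little off and sometimes report something else, mostly with a low value. They report only what shows in the picture. A call takes as long as a camera call. They do not tell look-alikes from the thing itself.
- finder.cut_out(camera, query): "region" (420x560 bool, what is visible of it) and "pixel" ([column, row] in pixels, amid what is visible of it).
The state is a dict: "time_s": time; "joints": joint angles; "qd": joint speeds; "joint_torque": joint torques, N m; "tcp_pos": TCP position; "eef_rot": TCP orientation; "contact_force": force on the tool from outside, world axes, zero at the start; "moment": the same for the moment, N m; "gripper_width": finger opening in m; "gripper_force": force on a finger pad.
Only numpy, scipy, OpenCV 4.12 (cv2) and the standard library are available. Lean on these libraries where they do the work, as an engineer would, in place of code of your own. Each camera call takes 0.05 s, during which the arm holds its last target. There are 200 camera calls.

## Task

Two white drive gears from the tube roller lie on the bench. Put the 12-tooth one aside in the steel dish and set the 16-tooth one fully down on the gear tester's test post, then slide the carriage home against its stop so that the gear meshes with the steel master gear, and turn the crank about half a turn, either way, to see the pair run together. Leave the gear in mesh, and the timer and the bottle where they are.

Things in the scene. Friction and masses are not known exactly. Their poses are not given: they have to be found in the camera images.
- gear_16: gear to be tested: white plastic, 16 teeth, 53 mm across the tips, lying flat, hub up. Teeth 10 mm high; a plain round hub, 22 mm diameter, rises to 32 mm over the underside; 11.5 mm bore right through. Origin: centre of the underside, z up along the bore; x points through the middle of a tooth (teeth every 22.5 degrees). About 50 g
- gear_12: the odd gear: same white plastic, hub (22 mm diameter, up to 32 mm over the underside) and bore, but 12 teeth, 41 mm across the tips. Lies flat, hub up. Origin: centre of the underside, z up. About 40 g. The two gears may lie in either place
- dish: loose round stainless dish for rejected parts, empty: 99 mm across the rim, 29 mm high, flat inner floor about 64 mm across and 2 mm over the bench, flared wall. Origin: centre of the underside
- tester: gear tester, fixed to the bench: grey bed 110 mm (x) by 226 mm (y), 18 mm high; origin: centre of the underside. Steel master gear with crank, axis at x 0, y -70 mm: 20 teeth, 65 mm across the tips, 32 to 46 mm over the bench. The carriage with the test post slides along y; post to master axis: 89 mm less the carriage's travel, so 54 mm when home, right for the 16-tooth gear
- post_seat (a point): centre of the flat shoulder (26 mm across) at the foot of the test post on the carriage, 34 mm over the bench; a seated gear's underside lies here. The steel post has 10 mm diameter, rises 26 mm above this point and tapers over its last 8 mm to 4 mm. A seated gear turns freely; its hub stands 6 mm above the post
- carriage (a joint): travel of the carriage in m: 0 fully back, 0.035 home against its stop (towards the tester's -y, the master). Starts within 10 mm of fully back, stays where it is left; about 4 N moves it. If tooth meets tooth it stops about 4 mm short: turn gear or crank by half a tooth. It goes in cleanly if a gap of the gear faces a master tooth
- carriage_grip (a point): point on the axis of the carriage's black upright handle, a cylinder of 16 mm diameter standing 62 mm from the test post on the side away from the master, from 32 to 72 mm over the bench; the point lies 58 mm over the bench. Carriage top round it: 30 mm over the bench
- crank (a joint): angle of master gear and crank in rad, counterclockwise from above; no stops, small friction, stays where it is left. At 0 a master tooth points straight at the test post (tester +y) and the crank arm straight away (tester -y); teeth every 18 degrees. Starts within 0.7 of 0. In mesh the 16-tooth gear turns the other way, 1.25 times as far
- crank_grip (a point): point on the axis of the crank's black upright handle, 30 mm from the master's axis: a free-spinning cylinder, 12 mm diameter, from 75 to 106 mm over the bench; the point lies 94 mm over the bench. The crank arm's top is 74 mm over the bench
- timer: small white bench timer, 58 x 66 x 18 mm, lying to the right; leave alone. Origin: centre of the underside
- bottle: amber bottle, 58 mm diameter, 116 mm high, standing behind the work; leave alone. Origin: centre of the underside
Not all that is in view belongs to the job. Leave any black or red look-alike of the gear_12 alone.

How it is judged:
By the outcome, as a careful person would: the job done as asked, in the order asked, and still so for the second after the job is handed in, with the robot touching nothing.
It also fails if it takes over 64 s, if anything falls off the work surface, if the arm or the gripper's body presses on something with over 40 N, if the wrist force passes 120 N, or if a joint passes its speed limit or range.

## Working session

There is one attempt and no reset: what is moved stays moved. The work goes in short steps, Python scripts to look and compute and a shell command to move; the robot and the scene stay as the last step left them, time stands still between calls to the robot, and variables do not carry over. Pictures are saved under pics/ and viewed, at most 10 in all, crops included, and the job is handed in when it is done.

```bash
ls; mkdir -p pics
cat > h.py <<'E'
import numpy as np, cv2
from plant import get_state, imaging, r, finder
def cam(n):
    c=imaging.get_calibration(n); R=cv2.Rodrigues(np.array(c['rvec'],float))[0]; return c,R,np.array(c['tvec'],float).ravel()
def cloud(n,depth):
    c,R,t=cam(n); v,u=np.mgrid[:420,:560]
    P=np.stack([(u-c['cx'])/c['fx']*depth,(v-c['cy'])/c['fy']*depth,depth],-1)
    return (P-t)@R
def ray_z(n,u,v,z):
    c,R,t=cam(n); d=R.T@np.array([(u-c['cx'])/c['fx'],(v-c['cy'])/c['fy'],1]); o=-R.T@t
    return o+d*(z-o[2])/d[2]
def proj(n,p):
    c,R,t=cam(n); q=R@np.array(p)+t; return q[0]/q[2]*c['fx']+c['cx'],q[1]/q[2]*c['fy']+c['cy']
E
python3 - <<'E'
from h import *
ims={}
for n in ['scene','top']:
    im,d=imaging.capture(n); cv2.imwrite(f'pics/{n}0.png',im[...,::-1]); np.save(f'{n}d.npy',d)
    P=cloud(n,d); c,R,t=cam(n); print(n,-R.T@t,R[2],c['fx'])
    for q in ['gear_16','gear_12','dish','tester','post_seat','carriage_grip','crank_grip','timer','bottle']:
        for o in finder.cut_out(n,q)[:3]:
            m=o['region']&(d>0); 
            if m.sum()==0: continue
            pts=P[m]; print(q,round(o['p'],2),np.round(o['pixel']),m.sum(),np.round(np.median(pts,0),3),np.round(pts.min(0),3),np.round(pts.max(0),3))
print(get_state())
E
```

```text
pics
scene [-1.62119609e-04  7.08344089e-01  7.75334070e-01] [ 0.51013592 -0.59555702 -0.62054265] 481.67583008821634
gear_16 0.79 [285. 282.] 255 [0.451 0.164 0.009] [ 0.437  0.129 -0.004] [0.481 0.178 0.032]
gear_16 0.66 [229. 266.] 307 [0.573 0.202 0.008] [ 0.552  0.17  -0.005] [0.601 0.221 0.032]
gear_16 0.65 [286. 255.] 199 [0.502 0.098 0.009] [ 0.487  0.067 -0.004] [0.532 0.112 0.031]
gear_12 0.79 [285. 282.] 255 [0.451 0.164 0.009] [ 0.437  0.129 -0.004] [0.481 0.178 0.032]
gear_12 0.66 [229. 266.] 307 [0.573 0.202 0.008] [ 0.552  0.17  -0.005] [0.601 0.221 0.032]
gear_12 0.65 [286. 255.] 199 [0.502 0.098 0.009] [ 0.487  0.067 -0.004] [0.532 0.112 0.031]
dish 0.94 [219. 318.] 1693 [0.499 0.317 0.005] [ 0.439  0.257 -0.005] [0.559 0.372 0.031]
tester 0.81 [320. 207.] 2826 [ 0.545 -0.079  0.025] [ 0.5   -0.298 -0.006] [0.631 0.02  0.105]
post_seat 0.83 [311. 212.] 870 [ 0.552 -0.047  0.027] [ 0.516 -0.133  0.014] [ 0.596 -0.004  0.072]
carriage_grip 0.78 [308. 213.] 806 [ 0.552 -0.045  0.028] [ 0.519 -0.122  0.014] [ 0.596 -0.004  0.072]
carriage_grip 0.7 [386. 200.] 412 [ 0.44 
[... 1750 characters left out ...]
88 0.124]
{'time_s': 1.0, 'joints': array([-5.58581899e+01,  2.05443960e+01,  6.82543675e-01,  5.39629128e-04,
       -7.01372145e+01, -1.65068080e+01]), 'qd': array([ 0.05543746,  0.02657075,  0.04585598, -0.05382365,  0.18717358,
       -0.02576922]), 'joint_torque': array([-4.87003615e-05, -5.82395089e+01,  2.93303061e+01,  7.00224414e+00,
        1.24719506e-02,  2.07682166e-05]), 'tcp_pos': array([ 0.20446267, -0.6432639 ,  0.18788958]), 'eef_rot': array([-1.79998961e+02, -2.21492022e-04, -1.62364814e+02]), 'contact_force': array([ 0.09939046,  0.24013935, -0.716688  ]), 'moment': array([ 0.00202924, -0.02024083, -0.0107987 ]), 'gripper_force': 0.0, 'gripper_width': 0.08751641208660114}
```

Run:
```python
import cv2,numpy as np
a=cv2.imread('pics/scene0.png')[150:350,150:450]; cv2.imwrite('pics/s1.png',cv2.resize(a,(800,533),interpolation=cv2.INTER_CUBIC))
b=cv2.imread('pics/top0.png')[150:300,160:400]; cv2.imwrite('pics/t1.png',cv2.resize(b,(800,500),interpolation=cv2.INTER_CUBIC))
```

```text
(no output)
```

View pics/s1.png

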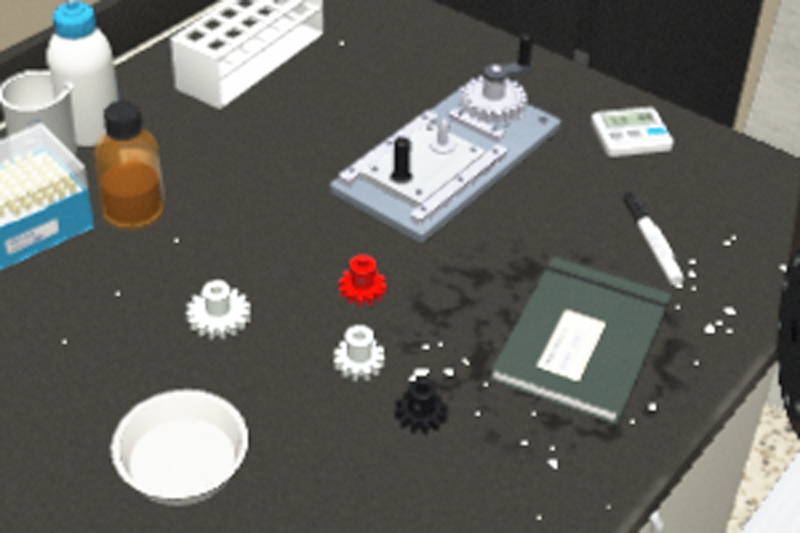

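View pics/t1.png

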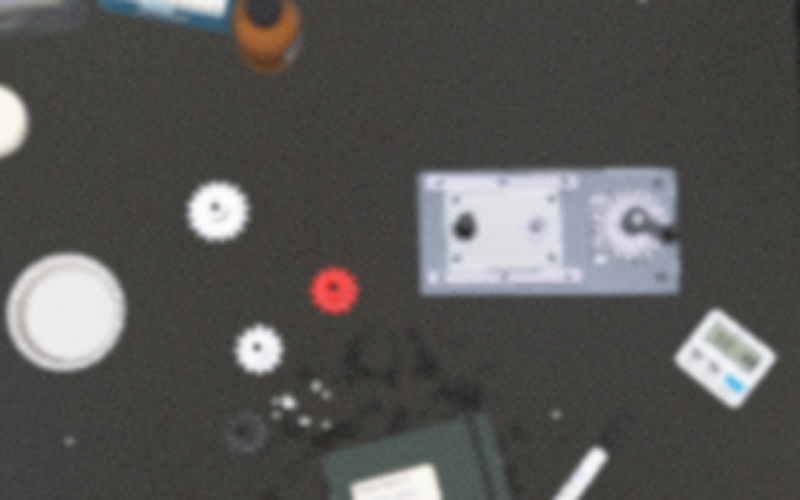

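The scene view shows the white 16T gear at (218,308), the white 12T at (358,352), red and black decoys at (362,280) and (420,405). The dish is at (180,445), and the tester at the upper right has the carriage handle at (402,160) and the crank at (525,50). The top view agrees: 16T (218,210), 12T (258,348), and the crank points about -y.

Run:
```python
from h import *
for n in ['scene','top']:
    d=np.load(n+'d.npy'); P=cloud(n,d); P[d==0]=9
    c=(-cam(n)[1].T@cam(n)[2])
    def f(name,x,y,rad,z0,z1):
        m=(np.hypot(P[...,0]-x,P[...,1]-y)<rad)&(P[...,2]>z0)&(P[...,2]<z1)
        q=P[m]
        if len(q): print(n,name,len(q),np.round(np.median(q,0),4),np.round((q.min(0)+q.max(0))/2,4),np.round(np.ptp(q,axis=0),3))
    for nm,x,y in [('g16',.583,.197),('g12',.461,.159)]:
        f(nm+' hubtop',x,y,.03,.027,.045); f(nm+' all',x,y,.035,.004,.02)
    f('dish',.498,.328,.07,.02,.04)
    f('bed',.56,-.09,.18,.012,.022); f('masterteeth',.56,-.16,.05,.038,.052)
    f('crankh',.56,-.19,.06,.09,.12); f('carrh',.56,-.03,.04,.06,.08); f('post',.56,-.09,.03,.045,.07)
```

```text
scene g16 hubtop 42 [0.5782 0.1963 0.0295] [0.5771 0.196  0.0297] [0.022 0.021 0.005]
scene g16 all 225 [0.5723 0.202  0.0073] [0.5788 0.1954 0.0119] [0.053 0.051 0.016]
scene g12 hubtop 45 [0.455  0.1602 0.0291] [0.4556 0.159  0.0297] [0.021 0.021 0.005]
scene g12 all 134 [0.4496 0.1658 0.0081] [0.455  0.1581 0.0119] [0.036 0.04  0.016]
scene dish 427 [0.504  0.3141 0.0257] [0.4883 0.3227 0.0254] [0.099 0.1   0.011]
scene bed 1012 [ 0.529  -0.1217  0.0154] [ 0.5013 -0.1137  0.017 ] [0.221 0.267 0.01 ]
scene masterteeth 235 [ 0.5512 -0.1588  0.042 ] [ 0.5567 -0.1654  0.0449] [0.062 0.063 0.014]
scene crankh 28 [ 0.5406 -0.1906  0.0989] [ 0.5421 -0.1906  0.0977] [0.012 0.007 0.014]
scene carrh 37 [ 0.5547 -0.0182  0.0682] [ 0.5565 -0.0222  0.0663] [0.015 0.017 0.012]
scene post 16 [ 0.5563 -0.0822  0.0509] [ 0.5575 -0.0816  0.0518] [0.009 0.005 0.013]
top g16 hubtop 30 [0.5839 0.1967 0.0325] [0.5838 0.1974 0.0331] [0.019 0.018 0.011]
top g16 all 179 [0.5816 0.1967 0.0087] [0.5832 0.1968 0.0111] [0.06  0.059 0.014]
top g12 hubtop 31 [0.4605 0.1614 0.0319] [0.461  0.1613 0.0321] [0.018 0.018 0.01 ]
top g12 all 99 [0.4605 0.1601 0.0084] [0.4612 0.1592 0.0116] [0.064 0.067 0.015]
top dish 241 [0.5013 0.3375 0.0269] [0.4935 0.3262 0.0284] [0.096 0.099 0.017]
top bed 1258 [ 0.5429 -0.1289  0.0171] [ 0.5037 -0.0823  0.017 ] [0.23  0.334 0.01 ]
top masterteeth 236 [ 0.5609 -0.1576  0.0443] [ 0.5625 -0.1626  0.0448] [0.061 0.061 0.013]
top crankh 19 [ 0.5487 -0.1878  0.1052] [ 0.5473 -0.1883  0.1019] [0.009 0.01  0.022]
top carrh 22 [ 0.562  -0.0189  0.0716] [ 0.5618 -0.0188  0.0683] [0.013 0.011 0.014]
top post 10 [ 0.5626 -0.0795  0.0536] [ 0.5623 -0.0813  0.0534] [0.006 0.009 0.015]
```

```bash
python3 -m handwheel '[[0,10,11,0,-6],[0,18,18,0,-12],[0,26,26,0,-17.6],[0,29.6,34.3,0,-17.6],[0.4,29.6,40,0,-17.6],[0.5,29.6,46,0,-17.6],[0.5,29,52,0,-17.6],[0.5,28.5,58,0,-17.6]]' 15
```

```text
time_s: 2.0
tcp_pos: [0.4595, -0.2254, 0.188]
eef_rot: [-180.0, 0.0, -180.0]
contact_force: [2.1, 0.1, 0.6]
gripper_width: 0.0531
gripper_force: 0.0
```

```bash
python3 -m handwheel '[[0.5,0,6,0,0],[0.5,0,12,0,0],[0.5,0,18,0,0],[0.5,0,24,0,0],[0.5,0,30,0,0],[0.5,0,33,0,0],[0.5,0,33,0,0],[0.5,0,33,0,0]]' 15
```

```text
time_s: 3.0
tcp_pos: [0.4587, 0.1024, 0.1879]
eef_rot: [-180.0, -0.0, -179.9]
contact_force: [-0.2, -0.5, -1.2]
gripper_width: 0.0436
gripper_force: 0.0
```

```bash
python3 -m handwheel '[[0.5,0,5.8,0,0],[0.5,0,5.8,-6,0],[0.5,0,5.8,-12,0],[0.5,0,5.8,-15,0],[0.5,0,5.8,-17.4,0],[0.5,0,5.8,-17.4,0],[0.85,0,5.8,-17.4,0],[0.85,0,5.8,-17.4,0]]' 4
python3 -m handwheel '[[0.9,0,0,0,0],[0.9,0,0,0,0],[0.9,0,0,0,0]]' 4
```

```text
time_s: 4.0
tcp_pos: [0.4597, 0.161, 0.0151]
eef_rot: [179.9, 0.1, -180.0]
contact_force: [-0.7, 0.4, 0.1]
gripper_width: 0.029
gripper_force: 0.0
time_s: 4.38
tcp_pos: [0.4589, 0.1608, 0.0141]
eef_rot: [180.0, 0.0, -180.0]
contact_force: [-0.6, -0.4, -0.1]
gripper_width: 0.0093
gripper_force: 0.0
```

Run:
```python
from h import *
a=imaging.capture('scene')[0][...,::-1]; b=imaging.capture('top')[0][...,::-1]
print(proj('scene',[.459,.161,.014]),proj('top',[.459,.161,.014]))
a=cv2.resize(a[190:330,210:350],(400,400),interpolation=3); b=cv2.resize(b[190:290,190:290],(400,400),interpolation=3)
cv2.imwrite('pics/c1.png',np.hstack([a,b]))
```

```text
(np.float64(282.60071438362667), np.float64(280.947208818851)) (np.float64(236.6272938509078), np.float64(255.36751980618112))
```

View pics/c1.png

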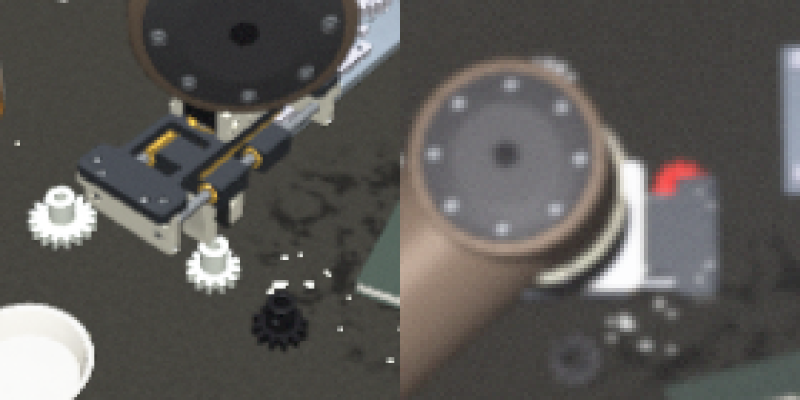

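Run:
```python
from h import *
s=get_state(); print(s['tcp_pos'],s['joints'],s['eef_rot'])
for n in ['scene','top']:
    d=imaging.capture(n)[1]; P=cloud(n,d); P[d==0]=9
    for z0,z1 in [(.004,.02),(.02,.036),(.036,.06),(.06,.08),(.08,.11),(.11,.15)]:
        m=(abs(P[...,0]-.46)<.08)&(abs(P[...,1]-.16)<.11)&(P[...,2]>z0)&(P[...,2]<z1)
        q=P[m]; 
        if len(q)>3: print(n,z0,len(q),np.round(np.percentile(q,[2,50,98],axis=0)[:,:2],3).tolist())
    m=(abs(P[...,0]-.46)<.03)&(abs(P[...,1]-.16)<.03)&(P[...,2]>.004)&(P[...,2]<.06)
    H,_,_=np.histogram2d(P[m][:,0],P[m][:,1],bins=[np.arange(.43,.491,.005),np.arange(.13,.191,.005)]); print(H.astype(int)) if n=='scene' else 0
    print(proj(n,[.459,.065,.09]))
```

```text
[0.45880074 0.16064123 0.01390085] [ 4.25346892e+01  1.39479250e+01 -3.54557663e+01 -1.13723574e-03
 -4.05974056e+01 -1.32497302e+02] [-1.79999805e+02 -1.30865192e-03 -1.79963477e+02]
scene 0.004 200 [[0.381, 0.143], [0.446, 0.168], [0.471, 0.186]]
scene 0.02 132 [[0.381, 0.15], [0.446, 0.165], [0.462, 0.179]]
scene 0.036 45 [[0.444, 0.14], [0.447, 0.165], [0.465, 0.181]]
scene 0.06 118 [[0.444, 0.141], [0.446, 0.174], [0.465, 0.182]]
scene 0.08 27 [[0.444, 0.172], [0.445, 0.182], [0.455, 0.184]]
scene 0.11 1207 [[0.417, 0.077], [0.43, 0.189], [0.488, 0.255]]
[[ 0  0  0  0  0  0  0  0  0  0  0  0]
 [ 0  0  0  0  2  3  2  2  0  0  0  0]
 [ 0  0  2  2  5  3  5  6  3  1  0  0]
 [ 0  1  5  6 17 16 22 12  4  2  2  0]
 [ 0  0  2  1  6  1  5 20  3  6  0  0]
 [ 0  1  0  3  6  0  1 13  6  2  3  0]
 [ 0  0  0  0  7  3  2  9  3  4  2  0]
 [ 0  0  0  0  0  0  4  3  3  0  1  0]
 [ 0  0  0  0  0  2  2  2  0  0  0  0]
 [ 0  0  0  0  0  0  0  0  0  0  0  0]
 [ 0  0  0  0  0  0  0  0  0  0  0  0]
 [ 0  0  0  0  0  0  0  0  0  0  0  0]]
(np.float64(311.45057034441487), np.float64(231.8447147128848))
top 0.004 177 [[0.38, 0.053], [0.405, 0.154], [0.534, 0.252]]
top 0.02 47 [[0.382, 0.093], [0.396, 0.166], [0.522, 0.181]]
top 0.11 83 [[0.422, 0.091], [0.428, 0.129], [0.493, 0.192]]
(np.float64(269.33368632767923), np.float64(252.15745603966238))
```

Run:
```python
from h import *
im,d=imaging.capture('scene'); P=cloud('scene',d)
for u in (270,274,278,282,286,290,294):
    print(u,[ (v,*(np.round(P[v,u]*1000).astype(int).tolist())) for v in range(250,288,3)])
a=cv2.resize(im[240:300,250:320,::-1],(700,600),interpolation=3); cv2.imwrite('pics/c2.png',a)
```

```text
270 [(250, 461, 198, 130), (253, 434, 227, 159), (256, 430, 232, 158), (259, 424, 238, 159), (262, 419, 244, 158), (265, 417, 247, 154), (268, 417, 248, 148), (271, 417, 247, 140), (274, 417, 247, 131), (277, 418, 246, 122), (280, 493, 164, -4), (283, 485, 173, -1), (286, 480, 178, -3)]
274 [(250, 434, 216, 159), (253, 429, 222, 159), (256, 450, 199, 121), (259, 419, 233, 158), (262, 418, 234, 152), (265, 427, 225, 131), (268, 468, 179, 61), (271, 503, 139, -2), (274, 496, 146, -1), (277, 490, 154, -1), (280, 484, 160, -1), (283, 479, 166, -3), (286, 474, 172, -4)]
278 [(250, 429, 210, 158), (253, 441, 197, 134), (256, 441, 197, 126), (259, 430, 210, 134), (262, 427, 214, 131), (265, 453, 183, 82), (268, 456, 179, 69), (271, 456, 180, 61), (274, 489, 141, -1), (277, 485, 146, -3), (280, 473, 159, 6), (283, 468, 166, 6), (286, 461, 174, 7)]
282 [(250, 433, 195, 145), (253, 429, 199, 142), (256, 431, 197, 132), (259, 425, 204, 133), (262, 446, 179, 93), (265, 444, 181, 87), (268, 445, 180, 77), (271, 445, 180, 68), (274, 445, 180, 60), (277, 458, 164, 30), (280, 455, 168, 25), (283, 45
[... 173 characters left out ...]
, 447, 165, 65), (271, 446, 166, 57), (274, 457, 152, 30), (277, 458, 151, 19), (280, 448, 163, 27), (283, 446, 166, 21), (286, 448, 163, 8)]
290 [(250, 424, 181, 140), (253, 420, 187, 139), (256, 418, 188, 133), (259, 416, 190, 128), (262, 446, 153, 73), (265, 448, 151, 62), (268, 446, 153, 55), (271, 476, 115, -3), (274, 470, 123, -2), (277, 464, 129, -3), (280, 452, 144, 8), (283, 446, 151, 9), (286, 441, 158, 9)]
294 [(250, 419, 175, 139), (253, 416, 179, 136), (256, 417, 177, 126), (259, 445, 142, 74), (262, 443, 144, 69), (265, 446, 140, 54), (268, 475, 102, -2), (271, 469, 110, -2), (274, 463, 117, -2), (277, 457, 124, -2), (280, 450, 133, 1), (283, 446, 138, -2), (286, 441, 144, -3)]
```

View pics/c2.png

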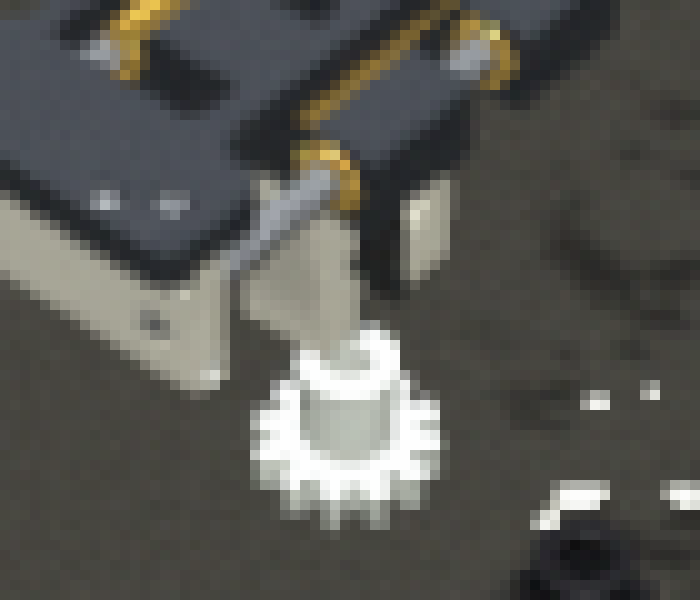

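The picture shows the gear at (345,430) untouched. The finger ends are at about (340,340), floating at z≈0.053, although the reported TCP z is 0.014. The real fingertips are therefore about 39 mm higher than the reported TCP, so I'll allow for that.

```bash
python3 -m handwheel '[[0.5,0,0,0,0],[0.5,0,0,0,0],[0.5,0,0,0,0],[0.5,0,0,-1.5,0],[0.5,0,0,-2.5,0],[0.5,0,0,-3.3,0],[0.5,0,0,-3.7,0],[0.5,0,0,-3.7,0]]' 4
python3 -m handwheel '[[0.9,0,0,0,0],[0.9,0,0,0,0],[0.9,0,0,0,0],[0.9,0,0,0,0]]' 4
```

```text
time_s: 5.62
tcp_pos: [0.4587, 0.1605, -0.0234]
eef_rot: [-180.0, -0.0, -180.0]
contact_force: [0.5, 0.4, -0.0]
gripper_width: 0.0441
gripper_force: 0.0
time_s: 6.12
tcp_pos: [0.459, 0.1607, -0.0229]
eef_rot: [180.0, 0.0, -180.0]
contact_force: [-0.4, -0.6, 1.3]
gripper_width: 0.0224
gripper_force: 4.0
```

```bash
python3 -m handwheel '[[0.9,0,0,0,0],[0.9,0,0,5,0],[0.9,1,5,7,0],[0.9,2,11,7,0],[0.9,3.2,16.4,7,0],[0.9,3.2,16.4,6,0],[0.9,3.2,16.4,3,0],[0.9,3.2,16.4,1.0,0]]' 20
python3 -m handwheel '[[0.9,0,0,-0.5,0],[0.9,0,0,-0.5,0],[0.62,0,0,-0.5,0],[0.62,0,0,-0.5,0],[0.62,0,0,-0.5,0],[0.62,0,0,4,0],[0.5,0,0,8,0],[0.5,0,0,8,0]]' 20
```

```text
time_s: 7.12
tcp_pos: [0.4899, 0.3235, -0.0148]
eef_rot: [-179.9, -0.1, -180.0]
contact_force: [-0.1, -0.6, -0.5]
gripper_width: 0.0215
gripper_force: 20.0
time_s: 8.12
tcp_pos: [0.4927, 0.3266, 0.0707]
eef_rot: [179.7, 0.3, -179.9]
contact_force: [0.1, 0.1, 0.2]
gripper_width: 0.0429
gripper_force: 0.0
```

```bash
python3 -m handwheel '[[0.5,4,-6,0,0],[0.5,8,-11,0,0],[0.5,9.0,-12.8,0,0],[0.5,9.0,-12.8,-4,0],[0.5,9.0,-12.8,-7,0],[0.5,9.0,-12.8,-8.4,0],[0.5,9.0,-12.8,-8.4,0],[0.8,9.0,-12.8,-8.4,0]]' 4
python3 -m handwheel '[[0.9,0,0,0,0],[0.9,0,0,0,0],[0.9,0,0,0,0]]' 4
python3 - <<'E'
from h import *
P=None
for n in ['scene','top']:
    d=imaging.capture(n)[1]; P=cloud(n,d)
    m=(np.hypot(P[...,0]-.492,P[...,1]-.325)<.03)&(P[...,2]>.025)&(P[...,2]<.045)&(d>0); q=P[m]
    if len(q): print(n,len(q),np.median(q,0),(q.min(0)+q.max(0))/2,np.ptp(q,axis=0))
E
```

```text
time_s: 9.12
tcp_pos: [0.5815, 0.1973, -0.0161]
eef_rot: [180.0, 0.1, -179.9]
contact_force: [-0.2, 0.3, -0.3]
gripper_width: 0.0384
gripper_force: 0.0
time_s: 9.5
tcp_pos: [0.5814, 0.1971, -0.0162]
eef_rot: [180.0, 0.1, -179.9]
contact_force: [-1.5, 0.3, 4.0]
gripper_width: 0.0216
gripper_force: 4.0
scene 86 [0.48817323 0.32491995 0.03064385] [0.48924208 0.32470335 0.02965656] [0.02301309 0.02201255 0.00922362]
top 36 [0.49393747 0.32639223 0.03227926] [0.49407742 0.32663938 0.03210743] [0.01831864 0.02133842 0.0117043 ]
```

```bash
python3 -m handwheel '[[0.5,0,0,0,0],[0.5,0,0,0,0],[0.5,0,0,-0.6,10],[0.5,0,0,-0.6,20],[0.5,0,0,-0.6,30],[0.5,0,0,-0.6,40],[0.5,0,0,-0.6,50],[0.5,0,0,-0.6,60]]' 4
python3 -m handwheel '[[0.5,0,0,0,10],[0.5,0,0,0,20],[0.5,0,0,0,30],[0.6,0,0,0,30],[0.9,0,0,0,30],[0.9,0,0,0,30],[0.9,0,0,0,30],[0.9,0,0,0,30]]' 4
```

```text
time_s: 10.6
tcp_pos: [0.5806, 0.1964, -0.0235]
eef_rot: [180.0, -0.0, -119.6]
contact_force: [0.3, 0.4, 0.2]
gripper_width: 0.044
gripper_force: 0.0
time_s: 11.6
tcp_pos: [0.5808, 0.1966, -0.0232]
eef_rot: [180.0, -0.0, -90.0]
contact_force: [0.4, 0.3, 1.2]
gripper_width: 0.0218
gripper_force: 4.0
```

```bash
python3 -m handwheel '[[0.9,0,0,0,0],[0.9,0,0,5,0],[0.9,-0.5,-5,8,0],[0.9,-1,-11,8,0],[0.9,-1.6,-17,8,0],[0.9,-2.1,-23,8,0],[0.9,-2.1,-27.8,8,0],[0.9,-2.1,-27.8,8,0]]' 20
python3 -m handwheel '[[0.9,0,0,0,0],[0.9,0,0,0,0]]' 10
python3 - <<'E'
from h import *
ims=[]
for n,(r0,c0) in [('scene',(150,250)),('top',(160,260))]:
    im=imaging.capture(n)[0]; ims.append(cv2.resize(im[r0:r0+100,c0:c0+100,::-1],(400,400),interpolation=3))
    print(proj(n,[.5598,-.081,.06]))
cv2.imwrite('pics/p1.png',np.hstack(ims))
E
```

```text
time_s: 12.6
tcp_pos: [0.5592, -0.0843, 0.0568]
eef_rot: [180.0, -0.0, -90.2]
contact_force: [-0.5, 0.3, -0.9]
gripper_width: 0.0209
gripper_force: 20.0
time_s: 12.85
tcp_pos: [0.56, -0.0804, 0.0569]
eef_rot: [-180.0, 0.0, -89.9]
contact_force: [0.8, -0.1, -1.0]
gripper_width: 0.0213
gripper_force: 10.0
(np.float64(314.6528197806715), np.float64(194.37303397216837))
(np.float64(320.6809246902111), np.float64(217.54645092435695))
```

View pics/p1.png

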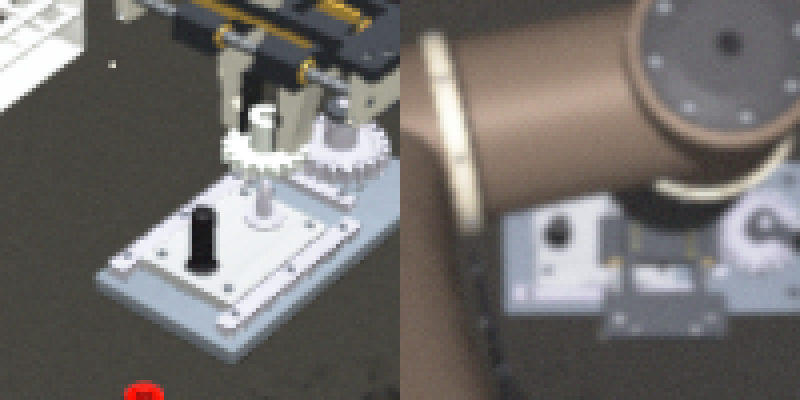

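The scene half shows the gear at (263,145) right above the test post at (263,200), with the bore and post axes in line. I'll lower it.

```bash
python3 -m handwheel '[[0.9,0,0,-1,0],[0.9,0,0,-1.6,0],[0.9,0,0,-2,0],[0.9,0,0,-2.3,0],[0.9,0,0,-2.6,0],[0.9,0,0,-2.8,0],[0.9,0,0,-2.8,0]]' 8
```

```text
time_s: 13.82
tcp_pos: [0.5602, -0.0816, 0.029]
eef_rot: [-180.0, -0.0, -90.0]
contact_force: [2.5, -2.6, -0.3]
gripper_width: 0.0214
gripper_force: 8.0
```

```bash
python3 -m handwheel '[[0.9,0.05,-0.1,-0.4,0],[0.9,0.05,-0.1,-0.8,0],[0.9,0.05,-0.1,-1.2,0],[0.9,0.05,-0.1,-1.5,0],[0.9,0.05,-0.1,-1.7,0],[0.9,0.05,-0.1,-1.8,0],[0.9,0.05,-0.1,-1.85,0]]' 8
```

```text
time_s: 14.7
tcp_pos: [0.5606, -0.0826, 0.0107]
eef_rot: [-180.0, -0.0, -90.0]
contact_force: [-0.0, -3.7, 5.8]
gripper_width: 0.0213
gripper_force: 8.0
```

```bash
python3 -m handwheel '[[0.6,0,0,0,0],[0.5,0,0,0,0],[0.5,0,0,0,0],[0.5,0,0,5,0],[0.5,0,6.2,7,0],[0.5,0,12,7,0],[0.5,0,17,7,0],[0.5,0,17,7,0]]' 8
python3 - <<'E'
from h import *
ims=[]
for n,(r0,c0) in [('scene',(160,270)),('top',(180,280))]:
    im,d=imaging.capture(n); ims.append(cv2.resize(im[r0:r0+80,c0:c0+80,::-1],(400,400),interpolation=3))
    P=cloud(n,d); P[d==0]=9
    for nm,x,y,r_,a,b in [('hub',.56,-.0825,.02,.057,.08),('teeth',.56,-.0825,.035,.036,.05),('crank',.545,-.19,.03,.09,.12),('carr',.56,-.02,.02,.06,.08)]:
        q=P[(np.hypot(P[...,0]-x,P[...,1]-y)<r_)&(P[...,2]>a)&(P[...,2]<b)]
        if len(q): print(n,nm,len(q),np.round(np.median(q,0),4),np.round((q.min(0)+q.max(0))/2,4))
cv2.imwrite('pics/p2.png',np.hstack(ims))
E
```

```text
time_s: 15.7
tcp_pos: [0.5604, 0.0909, 0.0804]
eef_rot: [-180.0, 0.0, -89.7]
contact_force: [-0.7, -0.3, 0.2]
gripper_width: 0.0438
gripper_force: 0.0
scene hub 48 [ 0.555  -0.0818  0.0624] [ 0.5548 -0.0825  0.0618]
scene teeth 171 [ 0.5496 -0.076   0.0405] [ 0.5547 -0.0822  0.043 ]
scene crank 29 [ 0.5401 -0.1896  0.0988] [ 0.5415 -0.1894  0.0975]
scene carr 30 [ 0.5546 -0.018   0.0666] [ 0.5534 -0.0198  0.0658]
top hub 43 [ 0.5631 -0.0792  0.0645] [ 0.5621 -0.0801  0.0635]
top teeth 155 [ 0.5612 -0.0785  0.0425] [ 0.561  -0.0769  0.0426]
top crank 18 [ 0.5489 -0.1872  0.1065] [ 0.5477 -0.1891  0.101 ]
top carr 25 [ 0.5618 -0.0189  0.0723] [ 0.562  -0.0191  0.0682]
```

View pics/p2.png

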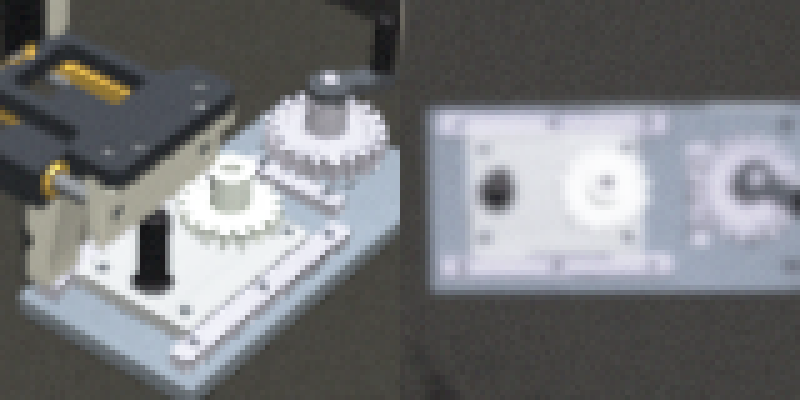

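The gear sits flat on the post (230,200 in the scene half) with its hub top at the expected height. The carriage handle at (152,255) and crank handle at (382,40) are clear. Next I'll grip the carriage handle.

```bash
python3 -m handwheel '[[0.5,0,-6,0,0],[0.5,0,-10.9,0,0],[0.5,0,-10.9,-3,0],[0.5,0,-10.9,-6,0],[0.5,0,-10.9,-7.2,0],[0.5,0,-10.9,-7.2,0],[0.9,0,-10.9,-7.2,0],[0.9,0,-10.9,-7.2,0]]' 12
python3 -m handwheel '[[0.95,0,0,0,0],[0.95,0,0,0,0]]' 12
```

```text
time_s: 16.8
tcp_pos: [0.5611, -0.0211, 0.0094]
eef_rot: [-179.9, 0.0, -89.9]
contact_force: [-0.0, 0.6, -0.2]
gripper_width: 0.0291
gripper_force: 0.0
time_s: 17.05
tcp_pos: [0.5608, -0.0211, 0.0089]
eef_rot: [-179.9, 0.0, -89.9]
contact_force: [0.4, 0.8, 2.8]
gripper_width: 0.0157
gripper_force: 12.0
```

```bash
python3 -m handwheel '[[0.95,0,-0.5,0,0],[0.95,0,-1.0,0,0],[0.95,0,-1.5,0,0],[0.95,0,-1.9,0,0],[0.95,0,-2.2,0,0],[0.95,0,-2.4,0,0],[0.95,0,-2.4,0,0]]' 12
```

```text
time_s: 17.92
tcp_pos: [0.5609, -0.0455, 0.0089]
eef_rot: [-179.9, 0.0, -90.0]
contact_force: [-1.3, 2.5, 5.8]
gripper_width: 0.0156
gripper_force: 12.0
```

```bash
python3 -m handwheel '[[0.95,0,-0.2,0,0],[0.95,0,-0.4,0,0],[0.95,0,-0.6,0,0],[0.95,0,-0.7,0,0],[0.95,0,-0.7,0,0]]' 12
```

```text
time_s: 18.55
tcp_pos: [0.5609, -0.0504, 0.0087]
eef_rot: [-179.9, 0.1, -90.0]
contact_force: [-3.3, 15.2, 5.6]
gripper_width: 0.0158
gripper_force: 12.0
```

```bash
python3 -m handwheel '[[0.5,0,0.3,0,0],[0.5,0,0.3,0,0],[0.5,0,0.3,4,0],[0.5,0,5,8,0],[0.5,0,11,8,0],[0.5,0,16,8,0],[0.5,0,16,8,0]]' 12
python3 - <<'E'
from h import *
ims=[]
for n,(r0,c0) in [('scene',(150,290)),('top',(180,280))]:
    im,d=imaging.capture(n); ims.append(cv2.resize(im[r0:r0+80,c0:c0+80,::-1],(400,400),interpolation=3))
    P=cloud(n,d); P[d==0]=9
    for nm,x,y,r_,a,b in [('hub',.56,-.110,.018,.057,.08),('mteeth',.56,-.164,.04,.036,.05),('crank',.545,-.19,.03,.09,.12),('cshaft',.56,-.164,.012,.067,.085),('carr',.56,-.05,.02,.06,.08)]:
        q=P[(np.hypot(P[...,0]-x,P[...,1]-y)<r_)&(P[...,2]>a)&(P[...,2]<b)]
        if len(q): print(n,nm,len(q),np.round(np.median(q,0),4),np.round((q.min(0)+q.max(0))/2,4))
cv2.imwrite('pics/p3.png',np.hstack(ims))
E
```

```text
time_s: 19.42
tcp_pos: [0.5604, 0.11, 0.0883]
eef_rot: [-180.0, -0.0, -89.8]
contact_force: [0.1, 0.1, -0.3]
gripper_width: 0.0441
gripper_force: 0.0
scene hub 48 [ 0.556  -0.111   0.0618] [ 0.5565 -0.1098  0.0614]
scene mteeth 238 [ 0.5488 -0.1591  0.042 ] [ 0.5565 -0.1623  0.0431]
scene crank 28 [ 0.5413 -0.1902  0.0992] [ 0.5434 -0.1896  0.0973]
scene cshaft 31 [ 0.5573 -0.163   0.0714] [ 0.5578 -0.1637  0.072 ]
scene carr 40 [ 0.5547 -0.0475  0.067 ] [ 0.5567 -0.0475  0.0664]
top hub 39 [ 0.5626 -0.1076  0.0641] [ 0.5625 -0.1084  0.0657]
top mteeth 258 [ 0.5612 -0.1555  0.0442] [ 0.5632 -0.1597  0.0429]
top crank 18 [ 0.5479 -0.1879  0.1037] [ 0.5479 -0.1887  0.1015]
top cshaft 46 [ 0.5605 -0.1629  0.0736] [ 0.5614 -0.164   0.0752]
top carr 26 [ 0.5625 -0.0472  0.0714] [ 0.5634 -0.0473  0.0682]
```

View pics/p3.png

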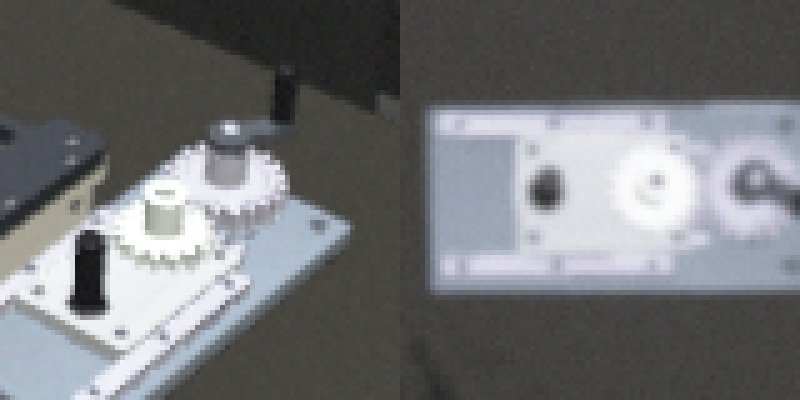

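The gear is in mesh: hub to shaft is about 54 mm, with the gear at (165,215) and the master at (228,170) touching in the scene half. The crank handle is at (285,95). Next, the crank.

```bash
python3 -m handwheel '[[0.5,0,-6,0,0],[0.5,0,-12,0,0],[0.5,0,-18,0,0],[0.5,-0.8,-24,0,0],[0.5,-1.5,-29.7,0,0],[0.5,-1.5,-29.7,0,0],[0.5,-1.5,-29.7,0,0]]' 8
```

```text
time_s: 20.4
tcp_pos: [0.5445, -0.1907, 0.0881]
eef_rot: [180.0, 0.0, -90.1]
contact_force: [-0.1, -0.1, 0.5]
gripper_width: 0.0436
gripper_force: 0.0
```

```bash
python3 -c "
import numpy as np
t0=-119.6
for k in range(1,14):
  t=np.radians(t0-15*k);z=np.radians(t0); print(k,np.round(3*np.array([np.cos(t)-np.cos(z),np.sin(t)-np.sin(z)]),2))"
```

```text
1 [-0.62  0.47]
2 [-1.11  1.09]
3 [-1.41  1.81]
4 [-1.52  2.59]
5 [-1.42  3.36]
6 [-1.13  4.09]
7 [-0.65  4.71]
8 [-0.04  5.2 ]
9 [0.69 5.5 ]
10 [1.46 5.61]
11 [2.24 5.51]
12 [2.96 5.22]
13 [3.59 4.74]
```

```bash
python3 -m handwheel '[[0.5,0,0.1,-2,0],[0.5,0,0.1,-4.1,0],[0.5,0,0.1,-4.1,0],[0.9,0,0.1,-4.1,0],[0.95,0,0.1,-4.1,0],[0.95,0,0.1,-4.1,0],[0.95,0,0.1,-4.1,0]]' 8
```

```text
time_s: 21.28
tcp_pos: [0.5458, -0.1883, 0.0478]
eef_rot: [-179.9, -0.0, -90.0]
contact_force: [0.4, 1.3, 1.3]
gripper_width: 0.0117
gripper_force: 8.0
```

```bash
python3 -m handwheel '[[0.95,-0.3,0.2,0,0],[0.95,-0.62,0.47,0,0],[0.95,-0.9,0.8,0,0],[0.95,-1.11,1.09,0,0],[0.95,-1.41,1.81,0,0],[0.95,-1.41,1.81,0,0]]' 8
```

```text
time_s: 22.02
tcp_pos: [0.5316, -0.1695, 0.0477]
eef_rot: [-179.9, 0.0, -89.9]
contact_force: [2.6, 1.3, 5.8]
gripper_width: 0.0116
gripper_force: 8.0
```

```bash
python3 -m handwheel '[[0.95,-0.1,0.4,0,0],[0.95,-0.11,0.78,0,0],[0.95,-0.01,1.55,0,0],[0.95,0.28,2.28,0,0],[0.95,0.76,2.9,0,0],[0.95,1.37,3.39,0,0],[0.95,1.37,3.39,0,0]]' 8
```

```text
time_s: 22.9
tcp_pos: [0.5456, -0.1364, 0.0477]
eef_rot: [-180.0, -0.0, -89.9]
contact_force: [2.1, -1.4, 7.0]
gripper_width: 0.0121
gripper_force: 8.0
```

```bash
python3 -m handwheel '[[0.95,0.36,0.17,0,0],[0.95,0.73,0.3,0,0],[0.95,1.5,0.41,0,0],[0.95,2.28,0.31,0,0],[0.95,3.0,0.02,0,0],[0.95,3.0,0.02,0,0]]' 8
python3 -m handwheel '[[0.5,0,0,0,0],[0.5,0,0,0,0],[0.5,0,0,4,0],[0.5,0,5,8,0],[0.5,0,10,8,0],[0.5,0,16,8,0],[0.5,0,22,8,0],[0.5,0,22,8,0]]' 8
python3 - <<'E'
from h import *
ims=[]
for n,(r0,c0) in [('scene',(150,290)),('top',(180,280))]:
    im,d=imaging.capture(n); ims.append(cv2.resize(im[r0:r0+80,c0:c0+80,::-1],(400,400),interpolation=3))
    P=cloud(n,d); P[d==0]=9
    for nm,x,y,r_,a,b in [('hub',.56,-.110,.018,.057,.068),('crank',.575,-.137,.03,.09,.12),('cshaft',.56,-.164,.012,.067,.085),('carr',.56,-.05,.02,.06,.08)]:
        q=P[(np.hypot(P[...,0]-x,P[...,1]-y)<r_)&(P[...,2]>a)&(P[...,2]<b)]
        if len(q): print(n,nm,len(q),np.round(np.median(q,0),4),np.round((q.min(0)+q.max(0))/2,4))
cv2.imwrite('pics/p4.png',np.hstack(ims))
E
```

```text
time_s: 23.65
tcp_pos: [0.5753, -0.1361, 0.0477]
eef_rot: [180.0, -0.0, -90.0]
contact_force: [0.2, 0.5, 8.2]
gripper_width: 0.0115
gripper_force: 8.0
time_s: 24.65
tcp_pos: [0.5741, 0.0873, 0.1266]
eef_rot: [179.9, -0.0, -89.7]
contact_force: [0.1, 0.2, 0.4]
gripper_width: 0.0439
gripper_force: 0.0
scene hub 45 [ 0.5573 -0.1075  0.0616] [ 0.5561 -0.1107  0.0624]
scene crank 29 [ 0.5693 -0.1372  0.0993] [ 0.5708 -0.1379  0.0976]
scene cshaft 38 [ 0.5582 -0.1632  0.0706] [ 0.5601 -0.1637  0.0716]
scene carr 38 [ 0.555  -0.0468  0.068 ] [ 0.5564 -0.0483  0.0669]
top hub 34 [ 0.5621 -0.1072  0.0629] [ 0.5623 -0.1087  0.0625]
top crank 19 [ 0.5753 -0.1361  0.1059] [ 0.5762 -0.1364  0.101 ]
top cshaft 47 [ 0.5611 -0.1627  0.0735] [ 0.5613 -0.1638  0.0738]
top carr 26 [ 0.5623 -0.047   0.0713] [ 0.5636 -0.0472  0.07  ]
```

View pics/p4.png

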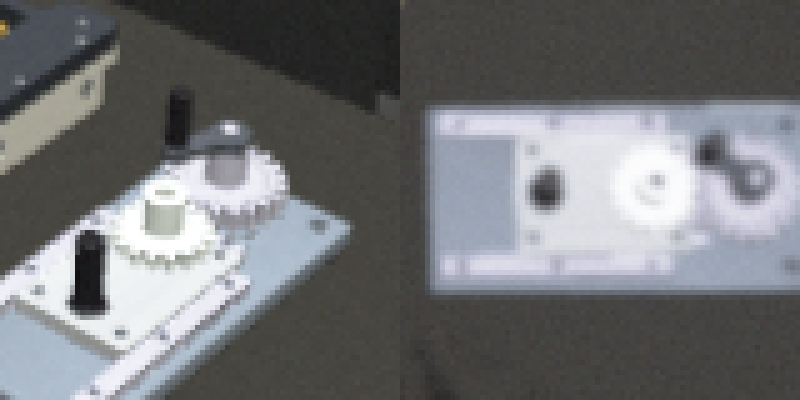

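Crank handle has moved from about (.545,-.189) to (.574,-.137), about half a turn, and the gear at (165,215) is still against the master. I'll do a light re-push of the carriage to confirm it's home.

```bash
python3 -m handwheel '[[0.5,-1.4,-6,0,0],[0.5,-1.4,-13.3,0,0],[0.5,-1.4,-13.3,-5,0],[0.5,-1.4,-13.3,-9,0],[0.5,-1.4,-13.3,-11.5,0],[0.5,-1.4,-13.3,-11.5,0],[0.9,-1.4,-13.3,-11.5,0],[0.95,-1.4,-13.3,-11.5,0]]' 12
python3 -m handwheel '[[0.95,0,0,0,0],[0.95,0,0,0,0],[0.95,0,-0.2,0,0],[0.95,0,-0.4,0,0],[0.95,0,-0.5,0,0],[0.95,0,-0.5,0,0]]' 12
```

```text
time_s: 25.75
tcp_pos: [0.5618, -0.0492, 0.0137]
eef_rot: [-179.9, 0.0, -90.0]
contact_force: [0.1, -0.4, 0.2]
gripper_width: 0.0291
gripper_force: 0.0
time_s: 26.5
tcp_pos: [0.5609, -0.0514, 0.0128]
eef_rot: [-180.0, 0.2, -90.0]
contact_force: [-4.7, 16.3, 4.6]
gripper_width: 0.0152
gripper_force: 12.0
```

```bash
python3 -m handwheel '[[0.5,0,0.5,0,0],[0.5,0,0.5,0,0],[0.5,0,0.5,5,0],[0.5,0,5,10,0],[0.5,0,11,10,0],[0.5,0,17,10,0],[0.5,0,17,10,0]]' 12
python3 - <<'E'
from h import *
ims=[]
for n in ['scene','top']:
    im,d=imaging.capture(n); ims.append(cv2.resize(im[130:350,150:450,::-1],(400,293)))
    P=cloud(n,d); P[d==0]=9
    for nm,x,y,r_,a,b in [('hub',.56,-.110,.018,.057,.068),('carr',.56,-.05,.02,.06,.08),('g12',.492,.325,.03,.025,.045)]:
        q=P[(np.hypot(P[...,0]-x,P[...,1]-y)<r_)&(P[...,2]>a)&(P[...,2]<b)]
        if len(q): print(n,nm,len(q),np.round(np.median(q,0),4),np.round((q.min(0)+q.max(0))/2,4))
cv2.imwrite('pics/p5.png',np.hstack(ims))
E
```

```text
time_s: 27.38
tcp_pos: [0.5613, 0.1191, 0.1126]
eef_rot: [-179.9, 0.0, -89.7]
contact_force: [0.2, -0.9, -0.6]
gripper_width: 0.0439
gripper_force: 0.0
scene hub 49 [ 0.5546 -0.1089  0.0618] [ 0.5565 -0.11    0.0613]
scene carr 37 [ 0.5552 -0.0471  0.0677] [ 0.5564 -0.0497  0.066 ]
scene g12 83 [0.4882 0.3247 0.0308] [0.4883 0.3241 0.0301]
top hub 40 [ 0.5612 -0.1075  0.0635] [ 0.5624 -0.1086  0.0624]
top carr 27 [ 0.5622 -0.0473  0.0718] [ 0.5637 -0.0474  0.0688]
```

View pics/p5.png

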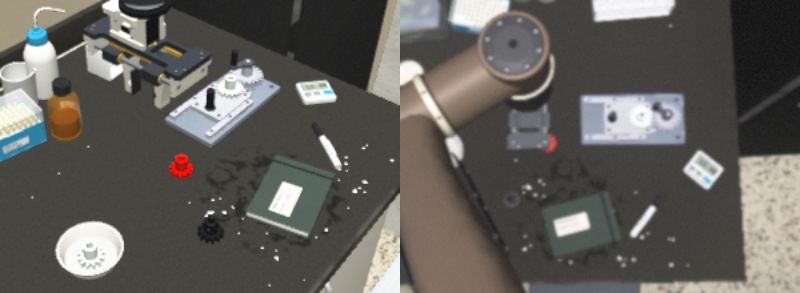

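The picture shows the 12T gear in the dish at (90,250) and the 16T gear in mesh at (232,85). The timer, bottle and both look-alikes are where they were, and the arm is clear of everything.

```bash
python3 -c "
from plant import r
print(r.close_job())"
```

```text
the job is handed in; nothing more can be done
None
```

The job is handed in at about 27 s: the 12-tooth gear is in the dish, the 16-tooth gear is seated and in mesh with the carriage against its stop, and the crank is turned about half a turn; the verdict was not shown.

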